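# Square a flat-edged round panel in the mounting jig

### The arm

A 7-joint arm with a two-finger parallel gripper is mounted at the origin on the work surface. World frame = base frame: x ahead of the robot, y to its left, z up, the work surface at z = 0. Lengths are in m, angles in degrees, forces in N, time in s.
With the tool pointing down it reaches from about 0.425 to 0.875 m from the base axis. Payload 8.4 kg.
Tool frame: the origin (TCP) lies midway between the tips of the shut fingers; the grasp point (between the pads) lies 19 mm behind it (ctrl.grip_point_offset is the z of the grasp point in the tool frame, in m); z points along the fingers, y is the line along which they close (so a half turn about z gives the same grasp; the last joint's range is limited). The gripper opens to 87 mm and grips with 3 to 60 N. Pads are 19 mm wide; open, the fingers measure 117 mm over their backs; the gripper's body (75 mm by 190 mm) begins 51 mm behind the grasp point.
Start: joints at [58.545, 19.091, 2.286, 83.961, -0.768, 76.965, -3.352], TCP at [0.283, -0.585, 0.223] pointing down, gripper open.
Joint ranges: [-147.57, 147.57], [-21.85, 119.76], [-74.77, 79.35], [14.55, 137.4], [-85.83, 265.84], [4.83, 119.75], [-152.11, 152.11]. Speed limits (degrees/s): [127.2, 127.2, 159.86, 159.86, 180, 180, 180].

### API

Orientations are given as [roll, pitch, yaw] about the fixed x, y, z axes, in that order (R = Rz(yaw) Ry(pitch) Rx(roll)).
In Python, from cell import ctrl, optics, order gives the robot as it stands.
- The arm moves only by the shell command python3 -m jog FILE [FORCE], which reads ROWS from the file FILE. ROWS is a JSON list that holds a single list of rows (three levels of brackets), with 1 to 12 rows, each of 7 numbers: dx, dy, dz in m, then a rotation vector rx, ry, rz in degrees, then the finger opening in m; each row shifts and turns the commanded pose from where the row before left it, along the tool's axes as they then stand; what a row does not reach is not made up. A row lasts 1/8 s, in which the tool goes at most 0.0625 m and 10.7 degrees, less where a joint would pass 70% of its speed; a pose out of reach is approached as far as the arm can. The fingers move at their own pace and stop on an object; FORCE is the grip in N (left out, the last holds). Time passes only in rows, so rows that do not move let the fingers close. It prints the time, the measured TCP pose, the force, the opening and the grip force at its end. Input that does not fit is refused with a message, and nothing moves.
- ctrl.get_state(): the state, without advancing time (a new reading comes with each control period).
- optics.snapshot(name): name is "side" or "top"; returns a dict with "img" (400x640x3 uint8, red, green, blue), "fx", "fy", "cx", "cy" (pixels), "R" (3x3) and "t" (3): a world point X has camera coordinates R X + t. Camera axes: x right, y down, z forward; pixel columns grow to the right and rows downward; lengths in m; the calibration is good to about 2 mm. A picture is of the moment at which its call begins. There is no depth.
- order.finish_job(): hands the job in; it is judged then, once.
The state is a dict: "time": time; "joints": joint angles; "qd": joint speeds; "joint_torque": joint torques, N m; "tool_pos": TCP position; "orientation": TCP orientation; "wrist_force": force on the tool from outside, world axes, zero at the start; "moment": the same for the moment, N m; "opening": finger opening in m; "grasp_force": force on a finger pad.
Only numpy, scipy, OpenCV 4.12 (cv2) and the standard library are available. Lean on these libraries where they do the work, as an engineer would, in place of code of your own. Each camera call takes 0.05 s, during which the arm holds its last target. There are 200 camera calls.

### The job

Turn the round wooden panel by fingertip (its hole is handy for this), keeping it lying on the jig board, until its flat edge faces the long metal bar, and press it flush against the bar with about 10 N for a second while still clear of both ends. Then, keeping it pressed flush, slide it along the bar to the rectangular wooden stop block (not the round pin), press its rim on the block with about 10 N for a second while still pressing it on the bar too, and leave it there, flush with the bar and touching the block. Push no harder than that, because bar and block are only taped down, and leave the brush, weight and bowl alone.

Things in the scene. Friction and masses are not known exactly. Their poses are not given: they have to be found in the camera images.
- panel: Loose plywood disc, 130 mm diameter, 16 mm thick, 0.15-0.31 kg, with one straight flat edge (88 mm long, 48 mm from the centre) and a 36 mm through hole centred 24 mm from the centre towards the flat. Origin: disc centre, underside; x points through the hole to the flat's middle, z up. Fingertips fit in the hole closed, and can be spread in it to turn the panel
- panel_flat (a point): Middle of the panel's flat edge, at half thickness (8 mm up); same axes as the panel
- panel_hole (a point): Centre of the panel's through hole, at the panel's upper face (16 mm up); same axes as the panel
- jig: Fixed grey jig board, 300 (x) by 420 (y) by 12 mm thick, lying on the table, turned a little. Origin: centre of its underside; x points away from the robot towards the bar
- bar: Fixed aluminium alignment bar on the board, 20 (x) by 400 (y) by 16 mm high, axes as the board's. Origin: centre of its underside; working face at its x = -10 mm, facing the panel. Hard, but only taped down: over 22 N from the panel tears it off. Board friction takes 1 to 2 N of a push before it reaches the bar, and rim friction on the block takes up to 6 N
- stop: Fixed dark wooden block, 78 (x) by 24 (y) by 22 mm high, axes as the bar's. Origin: centre of its underside, from the bar's origin 50 mm along bar -x, 182 mm along +y or -y. The rim goes on its face towards the bar's middle. Over 22 N tears it off. Friction on bar and board takes 4 to 10 N of the sliding push: what reaches the block is the rise above the push felt while sliding
- pin: Fixed round brass pin, 24 mm diameter, 21 mm high, at the other end of the bar from the stop block; not used. Origin: centre of its underside
- brush: Loose paste brush standing on its bristles, 24 by 150 mm, 145 mm tall with its upright handle. Not to be moved. Origin: centre of its underside
- weight: Loose steel paperweight, 52 mm diameter, 58 mm tall. Not to be moved. Origin: centre of its underside
- bowl: Loose white ceramic bowl, 110 mm diameter, 50 mm tall. Not to be moved. Origin: centre of its underside
There are look-alikes about, which are no part of the job. Of the things shaped like the panel, the plywood one is meant.

How it is judged (in metres and radians):
On the way, in this order (a step that is already met when the one before it is completed fails the run):
1. the panel's flat is pressed flush on the bar with about 10 N (5 to 15 N for 0.5 s), square to 0.04 rad and within 2.5 mm (contact force between panel and bar between 5 and 15 N and x of panel_flat in the frame of bar above -0.0125 m and angle between the x axis of panel and the x axis of bar, either way round below 0.04 rad), for 0.5 s.
2. still flush and pressed on the bar (2 to 15 N), the panel's rim is pressed on the stop block with about 10 N (5 to 15 N), both for 0.5 s (contact force between panel and bar between 2 and 15 N and contact force between panel and stop between 5 and 15 N and x of panel_flat in the frame of bar above -0.0125 m and angle between the x axis of panel and the x axis of bar, either way round below 0.04 rad), for 0.5 s.
At the end, for the whole second after the job is handed in: The panel lies flat and still on the board (tilt under 0.03 rad, underside within 3 mm of it), its flat within 2.5 mm of the bar's working face and parallel to it within 0.04 rad, its round rim within 2.5 mm of the stop block's inner face (x of panel_flat in the frame of bar above -0.0125 m and angle between the x axis of panel and the x axis of bar, either way round below 0.04 rad and y of panel in the frame of stop between -0.0795 and 0.0795 m and z of panel in the frame of jig below 0.015 m and angle between panel's own z axis and vertical below 0.03 rad and linear speed of panel below 0.01 m/s); the robot touches nothing.
It fails at once if the panel is pushed on the bar with more than 22 N (contact force between panel and bar above 22 N).
It fails at once if the panel is pushed on the stop block with more than 22 N (contact force between panel and stop above 22 N).
It fails at once if the panel is lifted more than 10 mm off the board or tipped (z of panel in the frame of jig above 0.022 m or angle between panel's own z axis and vertical above 0.2 rad).
It fails at once if the brush, weight or bowl is moved more than 15 mm (distance of any of brush, weight, bowl from where it was at the start of the episode above 0.015 m).
It also fails if it takes over 72 s, if anything falls off the work surface, if the arm or the gripper's body presses on something with over 40 N, if the wrist force passes 120 N, or if a joint passes its speed limit or range.

## Working session

There is one attempt and no reset: what is moved stays moved. The work goes in short steps, Python scripts to look and compute and a shell command to move; the robot and the scene stay as the last step left them, time stands still between calls to the robot, and variables do not carry over. Pictures are saved under pics/ and viewed, at most 10 in all, crops included, and the job is handed in when it is done.

```bash
mkdir -p pics; ls
python3 - <<'E'
from cell import ctrl, optics
import cv2
for n in("top","side"):
    s=optics.snapshot(n); cv2.imwrite(f"pics/{n}0.png",s["img"][:,:,::-1]); print({k:s[k] for k in s if k!="img"})
print(ctrl.get_state(), ctrl.grip_point_offset)
E
```

```text
pics
{'fx': 381.0535535962772, 'fy': 381.0535535962772, 'cx': 321.2963593849103, 'cy': 197.01894212036026, 'R': array([[ 0.00930313, -0.99992619,  0.00781398],
       [-0.99930252, -0.00957938, -0.03609307],
       [ 0.03616526, -0.00747275, -0.99931788]]), 't': array([-0.00383761,  0.50934283,  1.00692691])}
{'fx': 419.5074948260931, 'fy': 419.5074948260931, 'cx': 318.7907085951706, 'cy': 195.45391478796105, 'R': array([[-0.96237366, -0.27163829,  0.00704134],
       [-0.17647921,  0.60511547, -0.77633135],
       [ 0.20662049, -0.74836349, -0.6302857 ]]), 't': array([0.50260243, 0.11672473, 1.14561345])}
{'time': 0.1, 'joints': array([58.54515831, 19.12710534,  2.28439443, 84.00670357, -0.76712348,
       76.96430512, -3.35108341]), 'qd': array([ 0.01004289, -0.17342594,  0.12188625, -0.09455015, -0.0396152 ,
        0.11312259, -0.01366027]), 'joint_torque': array([ 5.71465236e-03, -6.57804680e+01,  1.34137508e+00, -4.04706717e+01,
       -5.96127869e-02,  4.08938492e-02,  7.65148593e-05]), 'tool_pos': array([ 0.28239569, -0.5849808 ,  0.22174891]), 'orientation': array([-1.79917336e+02,  6.07899218e-03,  2.57712352e+01]), 'wrist_force': array([-0.43143407, -0.00487116, -0.8757984 ]), 'moment': array([-0.016125  , -0.06815341, -0.00311324]), 'grasp_force': 0.0, 'opening': 0.08713506107002866} -0.0187
```

View pics/top0.png

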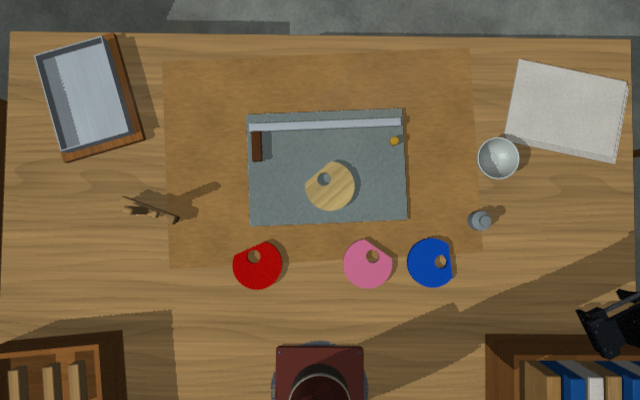

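View pics/side0.png

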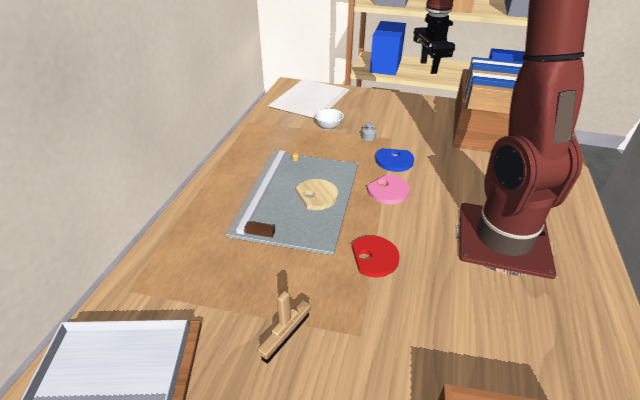

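Top view: candidates for the panel are plywood disc (330,186) with hole (324,179), red (257,265), pink (368,264) and blue (431,262). The plywood one is meant. The stop is the dark block at (257,146), the bar is at (325,125), and the pin at (395,140) is not used. The side view agrees.

```bash
cat > h.py <<'E'
import numpy as np, cv2
from cell import ctrl, optics
def ray(s,uv,z):
    uv=np.atleast_2d(uv).astype(float)
    d=np.c_[(uv[:,0]-s["cx"])/s["fx"],(uv[:,1]-s["cy"])/s["fy"],np.ones(len(uv))]@s["R"]
    c=-s["R"].T@s["t"]
    return c+d*((z-c[2])/d[:,2])[:,None]
def mask(img,lo,hi,box):
    m=cv2.inRange(cv2.cvtColor(img,cv2.COLOR_RGB2HSV),np.array(lo),np.array(hi))
    k=np.zeros_like(m);x0,y0,x1,y1=box;k[y0:y1,x0:x1]=255
    return m&k
def big(m,mode=cv2.RETR_EXTERNAL):
    c,_=cv2.findContours(m,mode,cv2.CHAIN_APPROX_NONE); return sorted(c,key=cv2.contourArea)[::-1]
E
python3 - <<'E'
from h import *
s=optics.snapshot("top"); im=s["img"]
hsv=cv2.cvtColor(im,cv2.COLOR_RGB2HSV)
for n,p in dict(panel=(340,190),hole=(324,179),board=(290,190),bar=(325,125),stop=(257,146),pin=(395,140),cork=(200,100)).items(): print(n,hsv[p[1],p[0]])
cv2.imwrite("pics/crop1.png",cv2.resize(im[100:235,235:425,::-1],None,fx=4,fy=4,interpolation=cv2.INTER_CUBIC))
E
```

```text
panel [ 21 107 162]
hole [ 84  24 108]
board [ 87  24 117]
bar [101  24 172]
stop [ 12 162  74]
pin [ 22 189 165]
cork [ 17 138 140]
```

View pics/crop1.png

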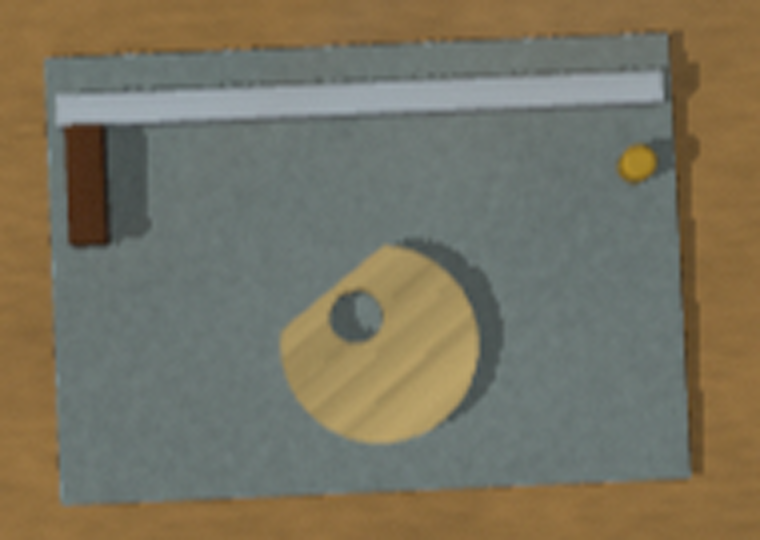

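The close crop confirms the plywood panel. Its hole is at crop (355,316), the flat edge faces upper left, the dark block is at crop (88,185) and the pin at (637,163). Next I measure the poses.

```bash
cat >> h.py <<'E'
def measure(s,v=True):
    im=s["img"]
    pm=mask(im,(15,65,90),(30,255,255),(260,118,390,220))
    cs=big(pm); c=cs[0][:,0,:]
    P=ray(s,c,.028)[:,:2]
    # hole
    full=np.zeros_like(pm); cv2.drawContours(full,cs,0,255,-1)
    hc=big(cv2.bitwise_and(full,cv2.bitwise_not(pm)))
    hole=None
    if hc:
        (u,w),r=cv2.minEnclosingCircle(hc[0]); hole=ray(s,(u,w),.028)[0,:2]
        if v: print("hole",hole,"r_px",r, "area",cv2.contourArea(hc[0]))
    # disc centre: robust circle fit then flat line
    from scipy.optimize import least_squares
    f=least_squares(lambda p:np.hypot(P[:,0]-p[0],P[:,1]-p[1])-.065,P.mean(0),loss="soft_l1",f_scale=.001)
    ctr=f.x; d=np.hypot(*(P-ctr).T); fl=P[d<.060]
    l=cv2.fitLine(fl.astype(np.float32),2,0,.001,.001).ravel(); n=np.array([l[1],-l[0]]); off=n@(l[2:]-ctr)
    if off<0:n=-n;off=-off
    if v: print("panel",ctr,"flat dist",off,"yaw",np.degrees(np.arctan2(n[1],n[0])),"rms",np.sqrt((f.fun**2).mean()),"holeyaw",hole is not None and (np.degrees(np.arctan2(*(hole-ctr)[::-1])),np.hypot(*(hole-ctr))))
    return ctr,n,off,hole
E
python3 - <<'E'
from h import *
s=optics.snapshot("top"); im=s["img"]
measure(s)
bm=mask(im,(92,0,140),(115,60,255),(240,105,412,140)); c=big(bm)[0]
P=ray(s,c[:,0,:],.028)[:,:2].astype(np.float32); r=cv2.minAreaRect(P*1000); print("bar",r)
sm=mask(im,(5,110,30),(16,255,110),(245,128,268,165)); c=big(sm)[0]
P=ray(s,c[:,0,:],.034)[:,:2].astype(np.float32); print("stop",cv2.minAreaRect(P*1000))
bd=mask(im,(70,0,60),(115,60,255),(235,95,425,240)); bd=cv2.morphologyEx(bd,cv2.MORPH_CLOSE,np.ones((5,5)));c=big(bd)[0]
P=ray(s,c[:,0,:],.012)[:,:2].astype(np.float32); print("board",cv2.minAreaRect(P*1000))
pn=mask(im,(15,140,90),(30,255,255),(385,130,405,150)); c=big(pn)[0]
print("pin",ray(s,cv2.minEnclosingCircle(c)[0],.033))
# bar's working edge: front boundary line
cols=np.arange(270,385); e=[np.nonzero(bm[:,k])[0].max()+.5 for k in cols]
L=ray(s,np.c_[cols,e],.028)[:,:2]; q=np.polyfit(L[:,1],L[:,0],1); print("front edge x=",q, "normal yaw",-np.degrees(np.arctan(q[0])))
E
```

```text
hole [ 0.55731847 -0.00421232] r_px 6.670932292938232 area 117.5
panel [ 0.53901416 -0.02015655] flat dist 0.047169769803419505 yaw 40.4031 rms 0.0058804581886098125 holeyaw (np.float64(41.057941867204654), np.float64(0.02427480018325718))
bar ((700.85498046875, -5.722137451171875), (19.94654655456543, 398.5381164550781), 2.9795725345611572)
stop ((640.1672973632812, 172.47035217285156), (74.58038330078125, 24.23329734802246), 3.09826922416687)
board ((591.3917236328125, -11.459686279296875), (295.3395080566406, 416.93927001953125), 2.9837348461151123)
pin [[ 0.65861337 -0.18810525  0.033     ]]
front edge x= [-0.05269398  0.69063823] normal yaw 3.016352708999385
```

Measured sizes and offsets all check out: bar yaw 3.0°, panel yaw about 40.7°, hole at (0.557, -0.004). Now I travel to above the hole with the fingers shut.

```bash
echo '[[[0.0455,-0.0367,0,0,0,0,0],[0.0455,-0.0367,0,0,0,0,0],[0.0455,-0.0367,0,0,0,0,0],[0.0455,-0.0367,0,0,0,0,0],[0.0455,-0.0367,0,0,0,0,0],[0.0455,-0.0367,0,0,0,0,0],[0.0455,-0.0367,0,0,0,0,0],[0.0455,-0.0367,0,0,0,0,0],[0.0455,-0.0367,0,0,0,0,0],[0.0455,-0.0367,0,0,0,0,0],[0.0455,-0.0367,0,0,0,0,0]]]' > path.dat && python3 -m jog path.dat 10; echo '[[[0,0,0.05,0,0,-7.5,0],[0,0,0.05,0,0,-7.5,0],[0,0,0,0,0,0,0]]]' > path.dat && python3 -m jog path.dat; python3 -c "
from cell import ctrl
print(ctrl.get_state())"
```

```text
time: 1.58
tool_pos: [0.5583, -0.0026, 0.2227]
orientation: [180.0, -0.0, 25.7]
wrist_force: [1.0, -0.2, 0.5]
opening: 0.0006
grasp_force: 0.0
time: 1.95
tool_pos: [0.555, -0.0043, 0.1192]
orientation: [-179.7, 0.3, 40.7]
wrist_force: [-0.1, 0.6, 1.0]
opening: 0.0004
grasp_force: 0.0
{'time': 1.95, 'joints': array([ 19.27831185,  15.11779277, -26.92211093, 103.07042845,
         7.46298274,  63.99756705, -59.43828838]), 'qd': array([ 0.13109591, -3.05464073,  0.02326838, -5.05049264, -0.98634289,
        2.81210118, -3.62526263]), 'joint_torque': array([ -0.53435599, -50.97882271,  -4.50405568, -34.85983014,
         0.20556998,  -1.07170835,   1.21551074]), 'tool_pos': array([ 0.55495418, -0.00433886,  0.11920742]), 'orientation': array([-179.70370742,    0.30176397,   40.73611475]), 'wrist_force': array([-0.05239315,  0.55784923,  1.00673458]), 'moment': array([ 0.02295427, -0.00993863,  0.01003097]), 'grasp_force': 0.0, 'opening': 0.00042311542993832805}
```

```bash
echo '[[[0,0,0.04,0,0,0,0],[0,0,0.03,0,0,0,0],[0,0,0,0,0,0,0],[0,0,0,0,0,0,0]]]' > path.dat && python3 -m jog path.dat
python3 - <<'E'
from h import *
s=optics.snapshot("side"); im=s["img"]; cv2.imwrite("pics/s2.png",cv2.resize(im[130:260,220:420,::-1],None,fx=4,fy=4))
print(ctrl.get_state()["tool_pos"], ctrl.get_state()["wrist_force"])
E
```

```text
time: 2.45
tool_pos: [0.5594, -0.0042, 0.0551]
orientation: [179.9, -0.1, 40.7]
wrist_force: [0.3, -0.1, 0.1]
opening: 0.0008
grasp_force: 0.0
[ 0.55945825 -0.00419246  0.05508885] [-0.15630152  0.41297503  0.27186125]
```

View pics/s2.png

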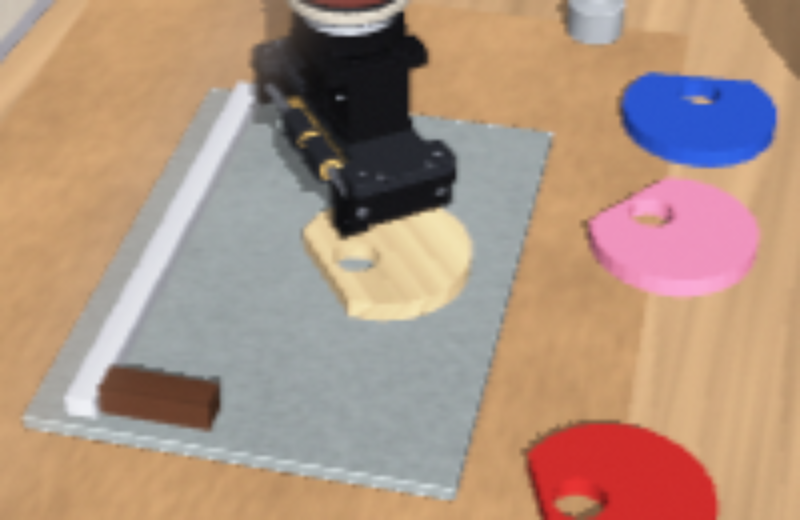

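The side crop shows the gripper above and behind the hole, which is at crop (355,257), full image (309,194). I cross-check with the side ray and the TCP projection.

Run:
```python
from h import *
s=optics.snapshot("side")
print(ray(s,(220+355/4,130+257/4),.028))
def pr(s,X):
    c=s["R"]@X+s["t"]; return c[0]/c[2]*s["fx"]+s["cx"],c[1]/c[2]*s["fy"]+s["cy"]
p=ctrl.get_state()["tool_pos"]
for z in(0,.02,.07,.13):
    u,v=pr(s,p+[0,0,z]); print(z,(u-220)*4,(v-130)*4)
t=optics.snapshot("top"); cv2.imwrite("pics/t3.png",cv2.resize(t["img"][100:235,235:425,::-1],None,fx=4,fy=4))
for z in(0,.07): u,v=pr(t,p+[0,0,z]); print((u-235)*4,(v-100)*4)
m=mask(s["img"],(15,60,90),(30,255,255),(285,175,345,215))
```

```text
[[ 0.55376761 -0.00136725  0.028     ]]
0 348.57835369919644 224.84904783532386
0.02 348.29003154820725 203.05956614791353
0.07 347.54240251913416 146.558707708542
0.13 346.5910550240608 74.66215466483175
354.5222248083205 307.3321429062621
356.16986236980756 296.80570310683925
```

View pics/t3.png

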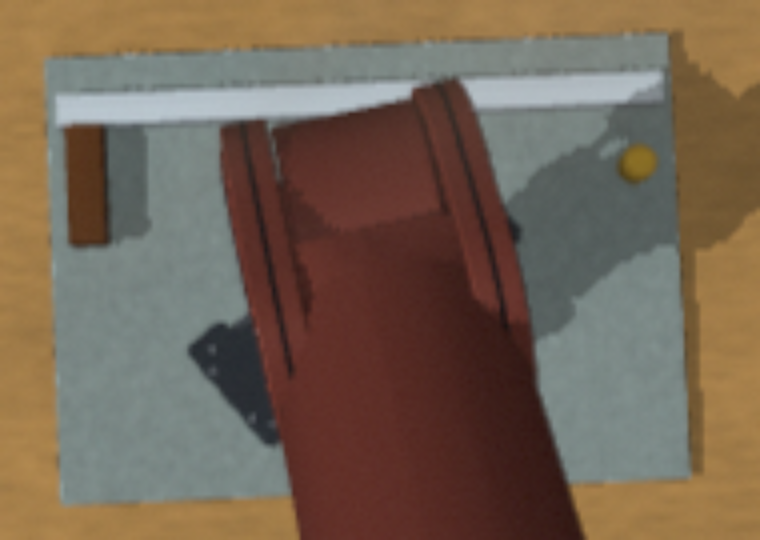

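```bash
echo '[[[-0.0019,-0.0016,0.015,0,0,0,0],[0,0,0.006,0,0,0,0],[0,0,0,0,0,0,0],[0,0,0,0,0,0,0]]]' > path.dat && python3 -m jog path.dat; echo '[[[0,0,0.003,0,0,0,0],[0,0,0.003,0,0,0,0],[0,0,0,0,0,0,0]]]' > path.dat && python3 -m jog path.dat
```

```text
time: 3.1
tool_pos: [0.5554, -0.0041, 0.0316]
orientation: [-180.0, -0.0, 40.8]
wrist_force: [-0.1, 0.2, 0.4]
opening: 0.0002
grasp_force: 0.0
time: 3.48
tool_pos: [0.5551, -0.0042, 0.0253]
orientation: [-180.0, 0.0, 40.8]
wrist_force: [-0.1, 0.0, -0.1]
opening: 0.0003
grasp_force: 0.0
```

```bash
echo '[[[0,0,0.004,0,0,0,0],[0,0,0.004,0,0,0,0],[0,0,0,0,0,0,0],[0,0,0,0,0,0,0]]]' > path.dat && python3 -m jog path.dat;  echo '[[[0,0,0,0,0,0,0.01],[0,0,0,0,0,0,0.02],[0,0,0,0,0,0,0.03],[0,0,0,0,0,0,0.03],[0,0,0,0,0,0,0.03]]]' > path.dat && python3 -m jog path.dat 15
```

```text
time: 3.98
tool_pos: [0.5553, -0.0042, 0.0176]
orientation: [-180.0, -0.0, 40.8]
wrist_force: [0.7, -0.3, 0.1]
opening: 0.0003
grasp_force: 0.0
time: 4.6
tool_pos: [0.5555, -0.0043, 0.0177]
orientation: [180.0, -0.0, 40.8]
wrist_force: [0.8, -1.7, 0.5]
opening: 0.0125
grasp_force: 12.3
```

The fingers are in the hole and stopped at 12.5 mm with 12 N. Next I turn the panel by -37.7°.

```bash
echo '[[[0,0,0,0,0,4,0.03],[0,0,0,0,0,5,0.03],[0,0,0,0,0,5,0.03],[0,0,0,0,0,5,0.03],[0,0,0,0,0,5,0.03],[0,0,0,0,0,5,0.03],[0,0,0,0,0,5,0.03],[0,0,0,0,0,3.7,0.03],[0,0,0,0,0,0,0.03],[0,0,0,0,0,0,0.03]]]' > path.dat && python3 -m jog path.dat
python3 - <<'E'
from h import *
s=optics.snapshot("side"); im=s["img"]; cv2.imwrite("pics/s4.png",cv2.resize(im[130:260,220:420,::-1],None,fx=4,fy=4))
print(ctrl.get_state()["moment"])
E
```

```text
time: 5.85
tool_pos: [0.5553, -0.0041, 0.0177]
orientation: [-180.0, -0.0, 3.1]
wrist_force: [0.0, -0.6, 2.6]
opening: 0.0131
grasp_force: 13.4
[-0.02125697  0.04544067 -0.10904164]
```

View pics/s4.png

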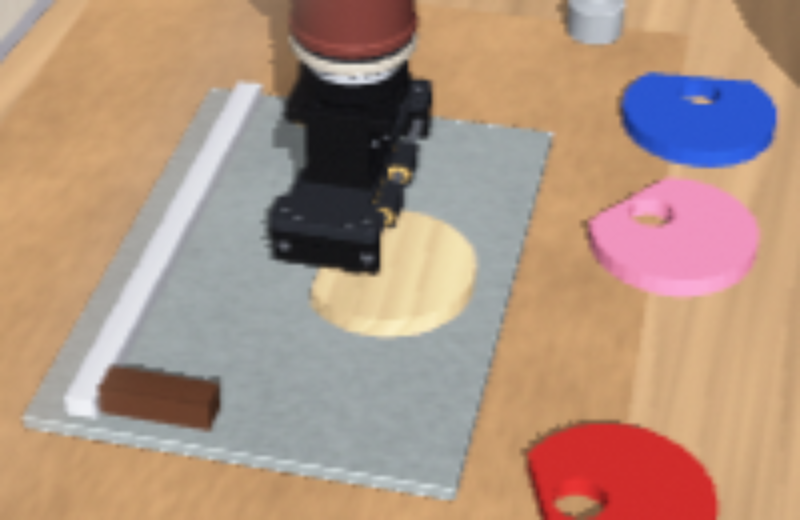

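The crop shows the panel turned, with the grain now parallel to the bar and the flat side towards it, hidden under the hand around crop (325,270). Now I approach the bar and stop short of contact.

```bash
echo '[[[0.01,0,0,0,0,0,0.03],[0.013,0,0,0,0,0,0.03],[0.013,0,0,0,0,0,0.03],[0.013,0,0,0,0,0,0.03],[0.013,0,0,0,0,0,0.03],[0.013,0,0,0,0,0,0.03],[0.013,0,0,0,0,0,0.03],[0.009,0,0,0,0,0,0.03],[0.004,0,0,0,0,0,0.03],[0,0,0,0,0,0,0.03],[0,0,0,0,0,0,0.03]]]' > path.dat && python3 -m jog path.dat
python3 - <<'E'
from h import *
s=optics.snapshot("side"); im=s["img"]; cv2.imwrite("pics/s5.png",cv2.resize(im[130:260,220:420,::-1],None,fx=4,fy=4))
print(ctrl.get_state()["moment"])
E
```

```text
time: 7.28
tool_pos: [0.6559, 0.0015, 0.0177]
orientation: [-180.0, 0.0, 3.1]
wrist_force: [-1.4, -0.3, 5.1]
opening: 0.0128
grasp_force: 15.1
[-0.03875312  0.54555874  0.00250015]
```

View pics/s5.png

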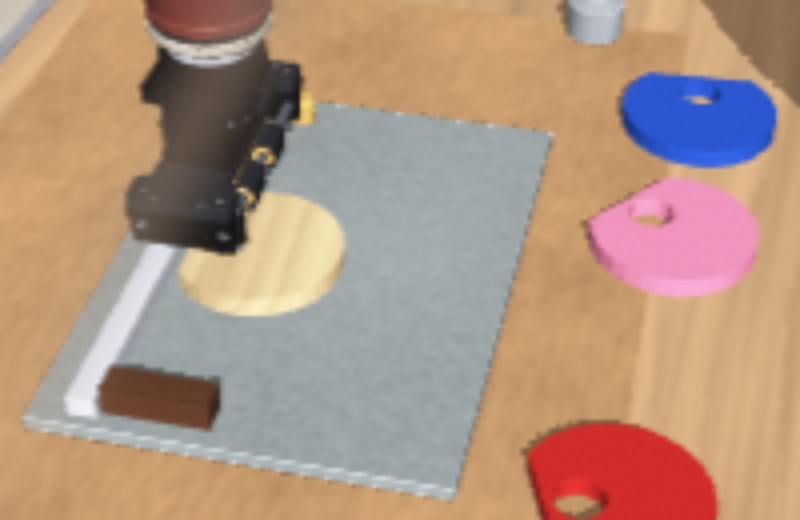

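The crop shows the panel near the bar, its far side at crop (180,265), just short of touching. Vertical force reads 5 N, so I settle and read again.

```bash
echo '[[[0,0,0,0,0,0,0.03],[0,0,0,0,0,0,0.03]]]' > path.dat && python3 -m jog path.dat; python3 -c "
from cell import ctrl
s=ctrl.get_state();print(s['wrist_force'],s['moment'],s['tool_pos'],s['joints'])"
```

```text
time: 7.58
tool_pos: [0.6559, 0.0014, 0.0177]
orientation: [-180.0, 0.0, 3.1]
wrist_force: [-2.9, 0.1, 4.8]
opening: 0.0131
grasp_force: 15.1
[-2.91101467  0.12543897  4.7574508 ] [0.04668544 0.55890142 0.06716397] [0.65592064 0.00144362 0.01767142] [  9.22327438  30.74524312 -17.37806431  93.77602526  10.45365948
  57.11792236 -98.44237024]
```

The panel is being pressed down through pad friction. I relax the spread so the fingertips push loosely and the panel can seat itself on the bar, then creep forward.

```bash
echo '[[[0,0,0,0,0,0,0.008],[0,0,0,0,0,0,0.008],[0,0,0,0,0,0,0.008]]]' > path.dat && python3 -m jog path.dat; echo '[[[0.002,0,0,0,0,0,0.008],[0.002,0,0,0,0,0,0.008],[0,0,0,0,0,0,0.008],[0,0,0,0,0,0,0.008]]]' > path.dat && python3 -m jog path.dat
```

```text
time: 7.95
tool_pos: [0.6561, 0.0013, 0.0173]
orientation: [-180.0, 0.0, 3.1]
wrist_force: [0.5, 0.4, -0.5]
opening: 0.0095
grasp_force: 0.0
time: 8.45
tool_pos: [0.6602, 0.0015, 0.0175]
orientation: [-180.0, -0.0, 3.1]
wrist_force: [-0.3, 0.6, -0.1]
opening: 0.008
grasp_force: 0.2
```

```bash
echo '[[[0.002,0,0,0,0,0,0.008],[0.002,0,0,0,0,0,0.008],[0,0,0,0,0,0,0.008],[0,0,0,0,0,0,0.008]]]' > path.dat && python3 -m jog path.dat;  echo '[[[0.001,0,0,0,0,0,0.008],[0.001,0,0,0,0,0,0.008],[0,0,0,0,0,0,0.008],[0,0,0,0,0,0,0.008]]]' > path.dat && python3 -m jog path.dat
```

```text
time: 8.95
tool_pos: [0.6643, 0.0017, 0.0176]
orientation: [-180.0, -0.0, 3.1]
wrist_force: [0.4, -0.1, -0.1]
opening: 0.008
grasp_force: 0.1
time: 9.45
tool_pos: [0.6662, 0.0017, 0.0175]
orientation: [-180.0, 0.0, 3.1]
wrist_force: [-0.3, 0.5, 0.2]
opening: 0.0076
grasp_force: 0.4
```

```bash
for i in 1; do echo '[[[0.001,0,0,0,0,0,0.008],[0.001,0,0,0,0,0,0.008],[0,0,0,0,0,0,0.008]]]' > path.dat && python3 -m jog path.dat; done;  echo '[[[0.001,0,0,0,0,0,0.008],[0,0,0,0,0,0,0.008],[0,0,0,0,0,0,0.008]]]' > path.dat && python3 -m jog path.dat; echo '[[[0.001,0,0,0,0,0,0.008],[0,0,0,0,0,0,0.008],[0,0,0,0,0,0,0.008]]]' > path.dat && python3 -m jog path.dat
```

```text
time: 9.82
tool_pos: [0.6677, 0.0021, 0.0174]
orientation: [-180.0, 0.1, 3.1]
wrist_force: [-4.2, -0.8, 2.1]
opening: 0.008
grasp_force: 2.0
time: 10.2
tool_pos: [0.6683, 0.0024, 0.0173]
orientation: [-180.0, 0.1, 3.1]
wrist_force: [-6.0, 1.3, 1.8]
opening: 0.0078
grasp_force: 2.6
time: 10.58
tool_pos: [0.6686, 0.0025, 0.0171]
orientation: [-180.0, 0.2, 3.1]
wrist_force: [-8.8, 1.8, 3.6]
opening: 0.0081
grasp_force: 3.9
```

```bash
echo '[[[0.0008,0,0,0,0,0,0.008],[0,0,0,0,0,0,0.008],[0,0,0,0,0,0,0.008],[0,0,0,0,0,0,0.008]]]' > path.dat && python3 -m jog path.dat;  python3 - <<'E'
from h import *
s=optics.snapshot("side"); im=s["img"]; cv2.imwrite("pics/s6.png",cv2.resize(im[130:240,230:380,::-1],None,fx=5,fy=5))
print(ctrl.get_state()["wrist_force"])
E
```

```text
time: 11.08
tool_pos: [0.6688, 0.0025, 0.017]
orientation: [-180.0, 0.3, 3.1]
wrist_force: [-11.7, 1.4, 5.3]
opening: 0.0081
grasp_force: 5.2
[-11.19662359   1.00980188   5.39396927]
```

View pics/s6.png

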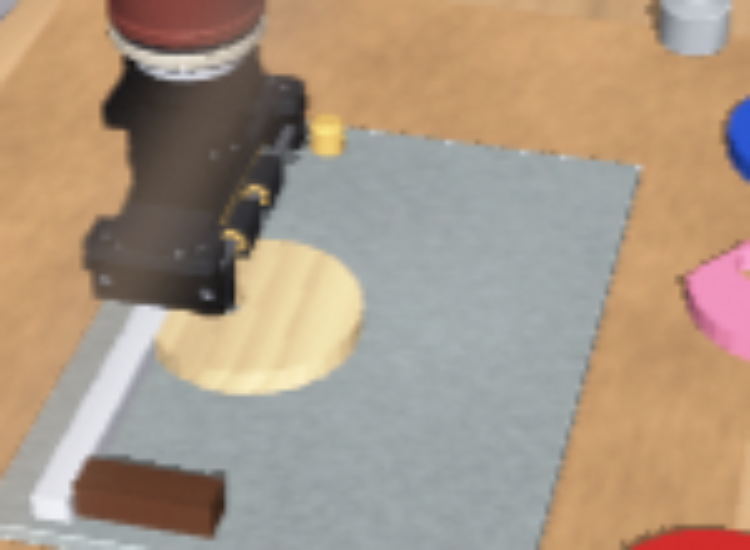

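The panel touches the bar near crop (160,325) and the grain is parallel to the bar. I hold for a second.

```bash
echo '[[[0,0,0,0,0,0,0.008],[0,0,0,0,0,0,0.008],[0,0,0,0,0,0,0.008],[0,0,0,0,0,0,0.008],[0,0,0,0,0,0,0.008],[0,0,0,0,0,0,0.008],[0,0,0,0,0,0,0.008],[0,0,0,0,0,0,0.008],[0,0,0,0,0,0,0.008],[0,0,0,0,0,0,0.008]]]' > path.dat && python3 -m jog path.dat
python3 - <<'E'
from h import *
s=optics.snapshot("side"); im=s["img"]
m=mask(im,(15,60,90),(30,255,255),(255,170,310,212)); c=big(m)[0][:,0,:]
# circle fit on upper rim, far right points
P=ray(s,c,.028)[:,:2]
bp=np.array([.7009,-.0057]); n=np.array([np.cos(np.radians(3)),np.sin(np.radians(3))]); t=np.array([-n[1],n[0]])
q=np.c_[(P-bp)@n,(P-bp)@t]; print(q.min(0),q.max(0)); st=ctrl.get_state(); print(((st["tool_pos"][:2]-bp)@n,(st["tool_pos"][:2]-bp)@t),st["wrist_force"],st["moment"])
E
```

```text
time: 12.38
tool_pos: [0.6688, 0.0026, 0.017]
orientation: [-180.0, 0.2, 3.1]
wrist_force: [-10.7, 1.5, 5.6]
opening: 0.0078
grasp_force: 5.2
[-0.12761053 -0.05348503] [-0.01332915  0.094562  ]
(np.float64(-0.03160627136273694), np.float64(0.009929671979374464)) [-10.43299338   1.67270846   4.72007848] [ 0.28782706  2.50010963 -0.06219654]
```

Flush: the tool at x' = -31.6 mm matches the expected -31 mm. Now I slide along the bar, +y' is tool -y.

```bash
echo '[[[0,-0.002,0,0,0,0,0.008],[0,-0.002,0,0,0,0,0.008],[0,-0.002,0,0,0,0,0.008]]]' > path.dat && python3 -m jog path.dat; echo '[[[0,-0.003,0,0,0,0,0.008],[0,-0.003,0,0,0,0,0.008],[0,-0.003,0,0,0,0,0.008]]]' > path.dat && python3 -m jog path.dat
```

```text
time: 12.8
tool_pos: [0.669, 0.0038, 0.017]
orientation: [179.7, 0.2, 2.9]
wrist_force: [-9.6, -10.0, 3.5]
opening: 0.0077
grasp_force: 7.1
time: 13.18
tool_pos: [0.6686, 0.0124, 0.017]
orientation: [179.7, 0.2, 2.9]
wrist_force: [-9.7, -9.1, 5.2]
opening: 0.0079
grasp_force: 7.1
```

```bash
echo '[[[0,-0.004,0,0,0,0,0.008],[0,-0.004,0,0,0,0,0.008],[0,-0.004,0,0,0,0,0.008],[0,-0.004,0,0,0,0,0.008],[0,-0.004,0,0,0,0,0.008]]]' > path.dat && python3 -m jog path.dat; echo '[[[0,-0.004,0,0,0,0,0.008],[0,-0.004,0,0,0,0,0.008],[0,-0.004,0,0,0,0,0.008],[0,-0.004,0,0,0,0,0.008],[0,-0.004,0,0,0,0,0.008]]]' > path.dat && python3 -m jog path.dat
```

```text
time: 13.8
tool_pos: [0.6675, 0.0324, 0.017]
orientation: [179.7, 0.2, 2.9]
wrist_force: [-9.6, -10.8, 5.0]
opening: 0.0082
grasp_force: 7.3
time: 14.42
tool_pos: [0.6665, 0.0524, 0.017]
orientation: [179.7, 0.2, 2.9]
wrist_force: [-9.9, -10.3, 4.7]
opening: 0.0081
grasp_force: 7.4
```

```bash
echo '[[[0,-0.004,0,0,0,0,0.008],[0,-0.004,0,0,0,0,0.008],[0,-0.004,0,0,0,0,0.008],[0,-0.004,0,0,0,0,0.008],[0,-0.004,0,0,0,0,0.008]]]' > path.dat && python3 -m jog path.dat; echo '[[[0,-0.004,0,0,0,0,0.008],[0,-0.004,0,0,0,0,0.008],[0,-0.003,0,0,0,0,0.008],[0,-0.002,0,0,0,0,0.008],[0,-0.001,0,0,0,0,0.008]]]' > path.dat && python3 -m jog path.dat
python3 - <<'E'
from h import *
s=optics.snapshot("side"); im=s["img"]; cv2.imwrite("pics/s7.png",cv2.resize(im[140:260,210:360,::-1],None,fx=5,fy=5))
E
```

```text
time: 15.05
tool_pos: [0.6655, 0.0723, 0.0169]
orientation: [179.7, 0.2, 2.9]
wrist_force: [-10.2, -10.5, 5.0]
opening: 0.0083
grasp_force: 7.5
time: 15.68
tool_pos: [0.6648, 0.0864, 0.017]
orientation: [179.7, 0.2, 2.9]
wrist_force: [-9.7, -10.9, 4.3]
opening: 0.0081
grasp_force: 7.5
```

View pics/s7.png

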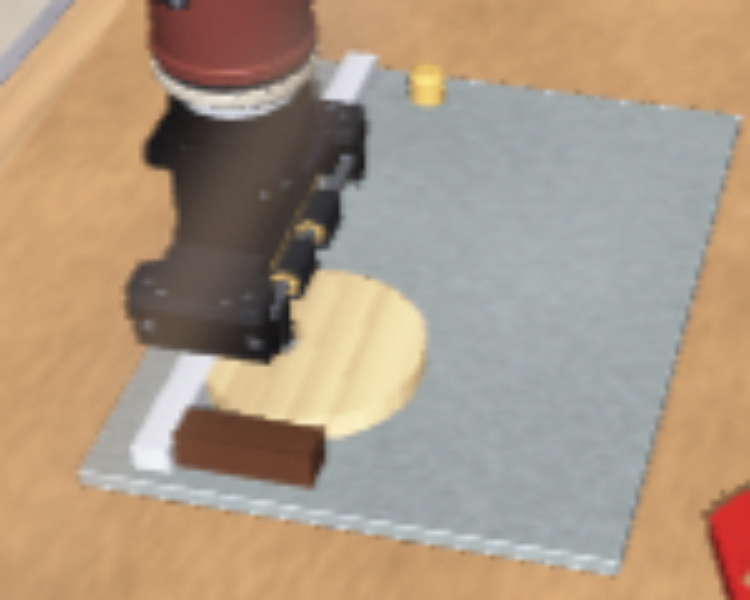

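The panel is flush with the bar and its rim is about 1 cm short of the block, near crop (310,425). Creeping on.

```bash
echo '[[[0,-0.002,0,0,0,0,0.008],[0,-0.002,0,0,0,0,0.008],[0,-0.0015,0,0,0,0,0.008],[0,-0.001,0,0,0,0,0.008]]]' > path.dat && python3 -m jog path.dat; echo '[[[0,-0.001,0,0,0,0,0.008],[0,-0.001,0,0,0,0,0.008]]]' > path.dat && python3 -m jog path.dat; echo '[[[0,-0.001,0,0,0,0,0.008],[0,-0.0005,0,0,0,0,0.008]]]' > path.dat && python3 -m jog path.dat
```

```text
time: 16.23
tool_pos: [0.6644, 0.0928, 0.0169]
orientation: [179.7, 0.2, 2.9]
wrist_force: [-10.9, -10.5, 5.0]
opening: 0.0078
grasp_force: 7.7
time: 16.48
tool_pos: [0.6643, 0.0947, 0.0169]
orientation: [179.7, 0.2, 2.9]
wrist_force: [-9.5, -10.1, 5.8]
opening: 0.0079
grasp_force: 7.7
time: 16.73
tool_pos: [0.6643, 0.0958, 0.0169]
orientation: [179.7, 0.2, 2.9]
wrist_force: [-9.6, -12.3, 5.9]
opening: 0.0076
grasp_force: 8.2
```

```bash
echo '[[[0,-0.0005,0,0,0,0,0.008],[0,0,0,0,0,0,0.008]]]' > path.dat && python3 -m jog path.dat; echo '[[[0,-0.0007,0,0,0,0,0.008],[0,0,0,0,0,0,0.008]]]' > path.dat && python3 -m jog path.dat
```

```text
time: 16.98
tool_pos: [0.6643, 0.0959, 0.017]
orientation: [179.7, 0.2, 2.9]
wrist_force: [-9.4, -12.3, 6.6]
opening: 0.0083
grasp_force: 8.4
time: 17.23
tool_pos: [0.6643, 0.096, 0.0169]
orientation: [179.6, 0.2, 2.8]
wrist_force: [-9.5, -14.0, 6.2]
opening: 0.0079
grasp_force: 8.9
```

```bash
echo '[[[0,-0.001,0,0,0,0,0.008],[0,0,0,0,0,0,0.008]]]' > path.dat && python3 -m jog path.dat; echo '[[[0.0003,-0.0007,0,0,0,0,0.008],[0,0,0,0,0,0,0.008]]]' > path.dat && python3 -m jog path.dat
```

```text
time: 17.48
tool_pos: [0.6644, 0.096, 0.017]
orientation: [179.6, 0.2, 2.8]
wrist_force: [-9.3, -15.7, 8.0]
opening: 0.0079
grasp_force: 9.7
time: 17.73
tool_pos: [0.6644, 0.0961, 0.0169]
orientation: [179.5, 0.3, 2.8]
wrist_force: [-10.5, -17.1, 7.7]
opening: 0.0078
grasp_force: 10.6
```

```bash
echo '[[[0.0002,-0.001,0,0,0,0,0.008],[0,0,0,0,0,0,0.008],[0,0,0,0,0,0,0.008]]]' > path.dat && python3 -m jog path.dat; echo '[[[0,-0.0005,0,0,0,0,0.008],[0,0,0,0,0,0,0.008],[0,0,0,0,0,0,0.008],[0,0,0,0,0,0,0.008],[0,0,0,0,0,0,0.008],[0,0,0,0,0,0,0.008],[0,0,0,0,0,0,0.008],[0,0,0,0,0,0,0.008],[0,0,0,0,0,0,0.008],[0,0,0,0,0,0,0.008]]]' > path.dat && python3 -m jog path.dat
```

```text
time: 18.1
tool_pos: [0.6645, 0.0962, 0.0169]
orientation: [179.5, 0.3, 2.8]
wrist_force: [-12.3, -19.7, 9.4]
opening: 0.0079
grasp_force: 11.7
time: 19.35
tool_pos: [0.6645, 0.0962, 0.0169]
orientation: [179.4, 0.3, 2.7]
wrist_force: [-11.3, -20.0, 9.8]
opening: 0.0077
grasp_force: 12.0
```

Block rise is about 9.5 N, held for more than a second with the bar also pressed. Now I unload gently.

```bash
echo '[[[-0.0008,0.0015,0,0,0,0,0.008],[-0.0008,0.0015,0,0,0,0,0.008],[-0.0008,0.0015,0,0,0,0,0.008],[0,0,0,0,0,0,0.008],[0,0,0,0,0,0,0.008]]]' > path.dat && python3 -m jog path.dat; python3 -c "
from cell import ctrl
s=ctrl.get_state();print(s['wrist_force'],s['moment'])"
```

```text
time: 19.98
tool_pos: [0.664, 0.0959, 0.0171]
orientation: [179.7, 0.0, 2.9]
wrist_force: [-1.4, -10.8, 1.5]
opening: 0.008
grasp_force: 5.5
[ -1.40448261 -10.78850008   1.54917587] [-2.29115982  0.5332504  -0.08645398]
```

```bash
echo '[[[0,0.0015,0,0,0,0,0.008],[0,0.0015,0,0,0,0,0.008],[-0.0005,0.0012,0,0,0,0,0.008],[0,0,0,0,0,0,0.008],[0,0,0,0,0,0,0.008]]]' > path.dat && python3 -m jog path.dat; echo '[[[0,0,0,0,0,0,0.002],[0,0,0,0,0,0,0.002],[0,0,0,0,0,0,0]]]' > path.dat && python3 -m jog path.dat; python3 -c "
from cell import ctrl
s=ctrl.get_state();print(s['wrist_force'],s['moment'])"
```

```text
time: 20.6
tool_pos: [0.6636, 0.0958, 0.0175]
orientation: [180.0, -0.0, 3.1]
wrist_force: [-0.4, -5.3, -1.1]
opening: 0.0081
grasp_force: 2.2
time: 20.98
tool_pos: [0.6639, 0.0976, 0.018]
orientation: [-179.9, -0.1, 3.1]
wrist_force: [-0.2, -0.3, -1.0]
opening: 0.0006
grasp_force: 0.0
[-0.20352865 -0.29824451 -1.024259  ] [ 0.03758632  0.06592034 -0.05750594]
```

```bash
echo '[[[-0.002,0,0,0,0,0,0],[0,0,0,0,0,0,0]]]' > path.dat && python3 -m jog path.dat; echo '[[[0,0,-0.006,0,0,0,0],[0,0,-0.012,0,0,0,0],[0,0,-0.04,0,0,0,0],[0,0,-0.06,0,0,0,0],[0,0,-0.06,0,0,0,0],[-0.03,0.05,0,0,0,0,0],[-0.03,0.05,0,0,0,0,0],[-0.03,0.05,0,0,0,0,0],[-0.03,0.05,0,0,0,0,0],[-0.03,0.05,0,0,0,0,0],[0,0,0,0,0,0,0]]]' > path.dat && python3 -m jog path.dat;python3 - <<'E'
from h import *
s=optics.snapshot("side"); im=s["img"]; cv2.imwrite("pics/s8.png",cv2.resize(im[140:260,210:360,::-1],None,fx=5,fy=5))
s=optics.snapshot("top"); im=s["img"]
m=mask(im,(15,65,90),(30,255,255),(240,128,330,200)); c=big(m)[0]
P=ray(s,c[:,0,:],.028)[:,:2]; n=np.array([.99863,.0523]);t=np.array([-.0523,.99863]); q=np.c_[(P-[.7009,-.0057])@n,(P-[.7009,-.0057])@t]
print(q.min(0),q.max(0))
f=q[(abs(q[:,1]-.105)<.035)&(q[:,0]>-.03)]; print(np.polyfit(f[:,1],f[:,0],1))
E
```

```text
time: 21.22
tool_pos: [0.6615, 0.0966, 0.0178]
orientation: [-180.0, -0.0, 3.1]
wrist_force: [-0.0, -1.0, -0.5]
opening: 0.0003
grasp_force: 0.0
time: 22.6
tool_pos: [0.5229, -0.1667, 0.1968]
orientation: [179.9, -0.0, 2.6]
wrist_force: [0.2, 0.9, 1.1]
opening: 0.0007
grasp_force: 0.0
[-0.12252046  0.04065   ] [-0.01062875  0.1697282 ]
[-0.00540999 -0.0113904 ]
```

View pics/s8.png

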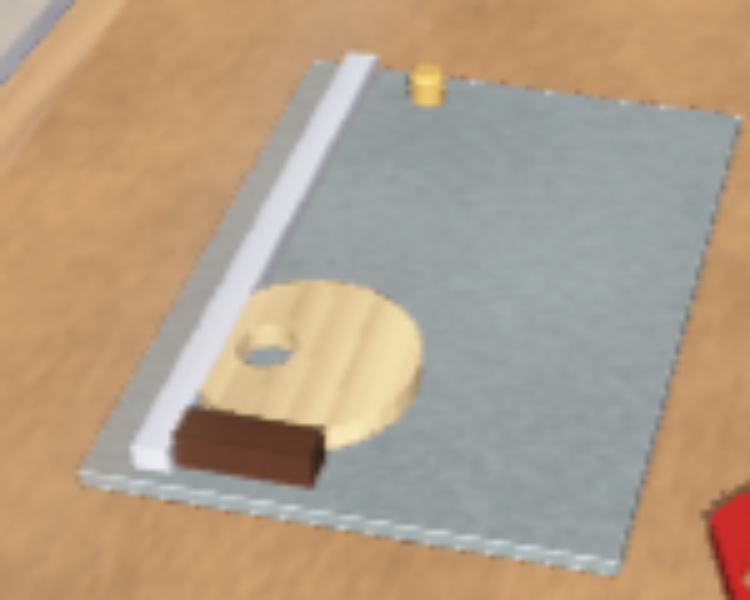

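The panel lies flush on the bar: slope is 0.005 rad, and the flat reads -11 mm against the face at -10. The rim is at 169.7 mm, touching the block face at 170, and the hand is clear. Handing in.

```bash
python3 -c "
from cell import order
print(order.finish_job())"
```

```text
the job is handed in; nothing more can be done
None
```

I handed the job in with the panel flat on the board, flush with the bar and touching the wooden stop block. By wrist force, I pressed it at about 10 N on the bar, then about 9.5 N on the block, each for at least a second. The judge's result was not shown.

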